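# Weigh a scoop of polished stones into a gift pot

## Task

A customer at the bookshop counter wants a pot of polished stones. Using the scoop and never your fingers on the stones, scoop up at least three stones from the tray at once, set the loaded scoop level on the plate of the scale and let go so that it can be weighed, then take it up again and tip the stones into the red pot. Spill none, leave the pot standing in its place and everything else on the counter undisturbed, and lay the empty scoop back flat on its green mat.

Things in the scene. Friction and masses are not known exactly. Their poses are not given: they have to be found in the camera images.
- tray: Fixed wooden tray, outside 220 (its x) x 170 (y) mm, inside 204 x 154; felt floor 6 mm above the counter; walls 8 mm thick, 45 mm high, but the front one (its -x side) only 20. Origin: centre of its underside. Six stones lie on its floor, mostly in the +x half; scoop pushed along the floor to the +x wall, the trapped stones climb over its front edge.
- scale: Fixed electronic counter scale. Steel weighing plate 178 mm (x) x 172 mm (y), its top 55 mm above the counter, centred over the origin (origin on the counter). Low display front, 32 mm high, reaching to 153 mm on the -x side. The plate does not give way.
- mat: Fixed thin dark green mat, 220 mm (x) x 110 mm (y) x 5 mm thick, where the scoop lies at the start and belongs at the end. Origin: centre of its underside, on the counter.
- scoop: Loose hand scoop, 0.13 to 0.21 kg, 190 mm long: metal bowl, wooden handle. Origin: under the middle of the flat bowl floor; x to the open front edge, y across, z up. Bowl 100 mm long (x -50 to 50), 84 wide, floor 2.5 thick; side walls 40 high at the back, sloping down from mid-length to 13 at x = 41; back wall 42. Stands level by itself.
- scoop_handle (a point): On the handle's axis at (-101, 0, 63) mm from the scoop's origin. The handle: a straight bar 22 mm wide (y), 18 thick, from (-50, 0, 27) rising backwards at 35 degrees to its end at (-139, 0, 90) mm. Take it across from above, or end-on with the fingers sloping forward and down along it, which leaves room to tip the scoop steeply.
- scoop_nose (a point): Middle of the bowl's front edge: (50, 0, 1) mm from the scoop's origin.
- scoop_bowl (a point): Middle of the space in the bowl, 20 mm above the scoop's origin. A stone within 55 mm of it counts as in the scoop.
- pot: Loose round red enamelled tin pot, 0.25 to 0.5 kg, open on top, 90 mm high, 106 mm across outside at the rim (98 mm inside) and 94 mm at the foot. Origin: centre of its underside.
- pot_mid (a point): On the pot's axis, 45 mm above its underside. A stone within 55 mm of it counts as in the pot.
- stone0: Loose polished stone amber, a rounded pebble about 29 mm across and 20 mm thick, about 26 g; origin at its centre. Slippery; slides out of the scoop tipped past some 25 degrees, surely at 50 or more.
- stone1: Loose polished stone teal, a rounded pebble about 29 mm across and 20 mm thick, about 26 g; origin at its centre. Slippery; slides out of the scoop tipped past some 25 degrees, surely at 50 or more.
- stone2: Loose polished stone plum, a rounded pebble about 29 mm across and 20 mm thick, about 26 g; origin at its centre. Slippery; slides out of the scoop tipped past some 25 degrees, surely at 50 or more.
- stone3: Loose polished stone white, a rounded pebble about 29 mm across and 20 mm thick, about 26 g; origin at its centre. Slippery; slides out of the scoop tipped past some 25 degrees, surely at 50 or more.
- stone4: Loose polished stone green, a rounded pebble about 29 mm across and 20 mm thick, about 26 g; origin at its centre. Slippery; slides out of the scoop tipped past some 25 degrees, surely at 50 or more.
- stone5: Loose polished stone brown, a rounded pebble about 29 mm across and 20 mm thick, about 26 g; origin at its centre. Slippery; slides out of the scoop tipped past some 25 degrees, surely at 50 or more.
- book_low: Bystander: blue book lying flat, 100 x 165 x 24 mm; origin at the centre of its underside. Leave it alone.
- book_top: Bystander: red book lying on the blue one, 95 x 155 x 20 mm; origin at the centre of its underside. Leave it alone.
- bell: Bystander: brass counter bell, 80 mm across, 55 mm high; origin at the centre of its underside. Leave it alone.
- pen_pot: Bystander: blue ceramic pen pot, 72 mm across, 95 mm high, pens to 150 mm; origin at the centre of its underside. Leave it alone.
- tape: Bystander: black tape dispenser, 130 x 48 mm, 75 mm high; origin at the centre of its underside. Leave it alone.
- bookmarks: Bystander: stack of paper bookmarks, 55 x 165 x 10 mm; origin at the centre of its underside. Leave it alone.

How it is judged:
On the way, in this order (a step that is already met when the one before it is completed fails the run):
1. at least three stones are in the scoop together, and the scoop (its origin) is lifted more than 50 mm above the counter ((distance between each of stone0, stone1, stone2 and scoop_bowl below 0.055 m or distance between each of stone3, stone4, stone5 and scoop_bowl below 0.055 m or ((distance between each of stone0, stone1 and scoop_bowl below 0.055 m or distance between each of stone0, stone2 and scoop_bowl below 0.055 m or distance between each of stone1, stone2 and scoop_bowl below 0.055 m) and distance between any of stone3, stone4, stone5 and scoop_bowl below 0.055 m) or (distance between any of stone0, stone1, stone2 and scoop_bowl below 0.055 m and (distance between each of stone3, stone4 and scoop_bowl below 0.055 m or distance between each of stone3, stone5 and scoop_bowl below 0.055 m or distance between each of stone4, stone5 and scoop_bowl below 0.055 m))) and height (world z) of scoop above 0.05 m), for 0.2 s.
2. the scoop, with at least three stones in it, stands by itself level on the scale plate, let go by the fingers (all of step 1 and contact force between scoop and scale above 0.8 N and contact force between the fingers and scoop below 0.1 N and angle between scoop's own z axis and vertical below 0.12 rad and linear speed of scoop below 0.02 m/s), for 0.4 s.
3. at least three stones are in the pot ((distance between each of stone0, stone1, stone2 and pot_mid below 0.055 m or distance between each of stone3, stone4, stone5 and pot_mid below 0.055 m or ((distance between each of stone0, stone1 and pot_mid below 0.055 m or distance between each of stone0, stone2 and pot_mid below 0.055 m or distance between each of stone1, stone2 and pot_mid below 0.055 m) and distance between any of stone3, stone4, stone5 and pot_mid below 0.055 m) or (distance between any of stone0, stone1, stone2 and pot_mid below 0.055 m and (distance between each of stone3, stone4 and pot_mid below 0.055 m or distance between each of stone3, stone5 and pot_mid below 0.055 m or distance between each of stone4, stone5 and pot_mid below 0.055 m)))), for 0.2 s.
At the end, for the whole second after the job is handed in: At least three stones in the pot (within 55 mm of its middle), the others there or in the tray; pot upright within 0.1 rad; scoop let go, still and level (0.12 rad) on the green mat, its origin within 85 mm along and 50 mm across of the mat's centre ((distance between each of stone0, stone1, stone2 and pot_mid below 0.055 m or distance between each of stone3, stone4, stone5 and pot_mid below 0.055 m or ((distance between each of stone0, stone1 and pot_mid below 0.055 m or distance between each of stone0, stone2 and pot_mid below 0.055 m or distance between each of stone1, stone2 and pot_mid below 0.055 m) and distance between any of stone3, stone4, stone5 and pot_mid below 0.055 m) or (distance between any of stone0, stone1, stone2 and pot_mid below 0.055 m and (distance between each of stone3, stone4 and pot_mid below 0.055 m or distance between each of stone3, stone5 and pot_mid below 0.055 m or distance between each of stone4, stone5 and pot_mid below 0.055 m))) and (distance between stone0 and pot_mid below 0.055 m or (x of stone0 in the frame of tray between -0.105 and 0.105 m and y of stone0 in the frame of tray between -0.08 and 0.08 m and z of stone0 in the frame of tray between 0 and 0.06 m)) and (distance between stone1 and pot_mid below 0.055 m or (x of stone1 in the frame of tray between -0.105 and 0.105 m and y of stone1 in the frame of tray between -0.08 and 0.08 m and z of stone1 in the frame of tray between 0 and 0.06 m)) and (distance between stone2 and pot_mid below 0.055 m or (x of stone2 in the frame of tray between -0.105 and 0.105 m and y of stone2 in the frame of tray between -0.08 and 0.08 m and z of stone2 in the frame of tray between 0 and 0.06 m)) and (distance between stone3 and pot_mid below 0.055 m or (x of stone3 in the frame of tray between -0.105 and 0.105 m and y of stone3 in the frame of tray between -0.08 and 0.08 m and z of stone3 in the frame of tray between 0 and 0.06 m)) and (distance between stone4 and pot_mid below 0.055 m or (x of stone4 in the frame of tray between -0.105 and 0.105 m and y of stone4 in the frame of tray between -0.08 and 0.08 m and z of stone4 in the frame of tray between 0 and 0.06 m)) and (distance between stone5 and pot_mid below 0.055 m or (x of stone5 in the frame of tray between -0.105 and 0.105 m and y of stone5 in the frame of tray between -0.08 and 0.08 m and z of stone5 in the frame of tray between 0 and 0.06 m)) and x of scoop in the frame of mat between -0.085 and 0.085 m and y of scoop in the frame of mat between -0.05 and 0.05 m and height (world z) of scoop below 0.015 m and angle between scoop's own z axis and vertical below 0.12 rad and linear speed of scoop below 0.02 m/s and contact force between the fingers and scoop below 0.1 N and angle between pot's own z axis and vertical below 0.1 rad); the robot touches nothing.
It fails at once if a stone is touched by the fingers (more than 1 N) (contact force between the fingers and stone0 above 1 N or contact force between the fingers and stone1 above 1 N or contact force between the fingers and stone2 above 1 N or contact force between the fingers and stone3 above 1 N or contact force between the fingers and stone4 above 1 N or contact force between the fingers and stone5 above 1 N).
It fails at once if the pot is pushed more than 40 mm from its place or tipped by more than 0.4 rad (distance of pot from where it was at the start of the episode above 0.04 m or angle between pot's own z axis and vertical above 0.4 rad).
It fails at once if a bystander is moved by more than 40 mm (distance of any of book_low, book_top, bell, pen_pot, tape, bookmarks from where it was at the start of the episode above 0.04 m).
It also fails if it takes over 69 s, if anything falls off the work surface, if the arm or the gripper's body presses on something with over 40 N, if the wrist force passes 120 N, or if a joint passes its speed limit or range.

## Robot

A 6-joint arm with a two-finger parallel gripper is mounted at the origin on the work surface. World frame = base frame: x ahead of the robot, y to its left, z up, the work surface at z = 0. Lengths are in m, angles in rad, forces in N, time in s.
With the tool pointing down it reaches from about 0.425 to 0.95 m from the base axis. Payload 14.7 kg.
Tool frame: the origin (TCP) lies at the very end of the fingers, on their centre line; the grasp point (between the pads) lies 19 mm behind it; z points along the fingers, y is the line along which they close (so a half turn about z gives the same grasp; the last joint's range is limited). The gripper opens to 85 mm and grips with 20 to 120 N. Pads are 22 mm wide; open, the fingers measure 114 mm over their backs; the gripper's body (76 mm by 85 mm) begins 54 mm behind the grasp point. The pads swing forward as they close: fully open they stand 13 mm farther back than shut.
Start: joints at [1.212, 0.48, 1.596, -0, 1.065, -0.047], TCP at [0.199, 0.619, 0.231] pointing down, gripper open.
Joint ranges: [-2.75, 2.75], [-0.82, 2.05], [0.23, 2.67], [-1.56, 4.7], [0.09, 2.69], [-2.92, 2.92]. Speed limits (rad/s): [1.89, 1.89, 2.39, 3.01, 3.01, 3.01].

## Interface

Orientations are given as a unit quaternion [w, x, y, z].
In Python, from rig import r, viewer gives the robot as it stands. The module is installed in compiled form; this text tells all that it offers.
- The arm moves only by the tool move_arm, never from a script. Its argument "motion" is a list of rows, each an object with "dp": the shift along the world's x, y, z in mm, a list of three; "dr": the turn, a rotation vector about the world's x, y, z in degrees, a list of three; "jaw": the finger opening in mm, from 0 to 85.4. A call has 1 to 10 rows; each row is the pose to reach, as a shift and turn from the pose commanded when the call began; what a row does not reach only later rows make up. A row lasts 1/8 s, in which the tool goes at most 62.5 mm and 10.7 degrees, less where a joint would pass 70% of its speed; a pose out of reach is approached as far as the arm can. A call with a gripper value outside its range is refused whole. The fingers move at their own pace and stop on an object; "force" is the grip in N (left out, the last holds). Time passes only in rows, so rows that repeat a pose let the fingers close. It gives the time, the measured TCP pose, the force, the opening and the grip force at its end, in the units of the state.
- r.get_obs(): the state, without advancing time (a new reading comes with each control period).
- viewer.snapshot(name): name is "scene" or "top" or "wrist"; returns a dict with "color" (400x640x3 uint8, red, green, blue), "fx", "fy", "cx", "cy" (pixels), "rvec" (rotation vector, rad) and "tvec" (3), from world to camera coordinates, as OpenCV has them; the wrist camera has in their place "tool_from_camera" (4x4, takes a point from camera to tool coordinates, whose origin is the TCP and whose axes are the flange's). Camera axes: x right, y down, z forward; pixel columns grow to the right and rows downward; lengths in m; the calibration is good to about 2 mm. The wrist camera is an equidistant fisheye: a pixel r from the principal point sees the ray r / f radians off the axis. A picture is of the moment at which its call begins: read the wrist's pose just before it. There is no depth.
- r.sign_off(): hands the job in; it is judged then, once.
Trained networks look in the newest picture that a camera, given by its name, has taken for a name from the list of things; names that differ only in an ending like _2 or _b are one class to them, and where a whole thing is asked for, a point or a joint stands for the part that bears it (a point fixed in the world has none). Each returns a list of dicts, best first, with "conf" (0 to 1); they miss things now and then, are a little off and sometimes report something else, mostly with a low value. They report only what shows in the picture. A call takes as long as a camera call.
- viewer.regions_of(thing, camera): "mask" (400x640 bool, what is visible of it) and "uv" ([column, row] in pixels, amid what is visible of it).
- viewer.place_of(thing, camera): "uv" ([column, row] in pixels: a listed point, or the origin of a listed thing).
The state is a dict: "time_s": time; "joint_pos": joint angles; "qd": joint speeds; "tau": joint torques, N m; "ee_pos": TCP position; "eef_rot": TCP orientation; "ft_force": force on the tool from outside, world axes, zero at the start; "torque": the same for the moment, N m; "finger_gap": finger opening in m; "gripper_force": force on a finger pad.
Only numpy, scipy, OpenCV 4.12 (cv2) and the standard library are available. Lean on these libraries where they do the work, as an engineer would, in place of code of your own. Each camera call takes 0.05 s, during which the arm holds its last target. There are 200 camera calls.

## Working session

There is one attempt and no reset: what is moved stays moved. The work goes in short steps, Python scripts to look and compute and a tool call to move; the robot and the scene stay as the last step left them, time stands still between calls to the robot, and variables do not carry over. Pictures are saved under pics/ and viewed, at most 10 in all, crops included, and the job is handed in when it is done.

Besides the shell and the picture viewer there is one more tool, called after ">>>" by a JSON object that holds its "op" and its "data". move_arm: Moves the arm, as the interface text tells. Its arguments: {"type":"object","properties":{"motion":{"type":"array"},"force":{"type":"number"}},"required":["motion"]}

```bash
mkdir -p pics
cat > h.py <<'E'
import numpy as np, cv2
from rig import r, viewer
from scipy.spatial.transform import Rotation as R
def snap(c,save=None):
    s=viewer.snapshot(c)
    if save: cv2.imwrite('pics/'+save,cv2.cvtColor(s['color'],cv2.COLOR_RGB2BGR))
    return s
def ray(s,uv):
    Rm=cv2.Rodrigues(np.array(s['rvec'],float))[0]; t=np.array(s['tvec'],float).ravel()
    d=Rm.T@np.array([(uv[0]-s['cx'])/s['fx'],(uv[1]-s['cy'])/s['fy'],1.])
    return -Rm.T@t, d/np.linalg.norm(d)
def atz(s,uv,z):
    o,d=ray(s,uv); return o+d*(z-o[2])/d[2]
def proj(s,P):
    K=np.array([[s['fx'],0,s['cx']],[0,s['fy'],s['cy']],[0,0,1]])
    return cv2.projectPoints(np.array(P,float).reshape(-1,3),np.array(s['rvec'],float),np.array(s['tvec'],float),K,None)[0].reshape(-1,2)
def tri(rays):
    A=np.zeros((3,3));b=np.zeros(3)
    for o,d in rays:
        M=np.eye(3)-np.outer(d,d);A+=M;b+=M@o
    p=np.linalg.solve(A,b); e=[np.linalg.norm((np.eye(3)-np.outer(d,d))@(p-o)) for o,d in rays]
    return p,max(e)
E
python3 - <<'E'
from h import *
a=snap('scene','s1.png');b=snap('top','t1.png')
np.set_printoptions(precision=3,suppress=True)
for c in (a,b): print(ray(c,(c['cx'],c['cy'])))
for n in ['tray','scale','mat','scoop','scoop_handle','scoop_nose','scoop_bowl','pot','pot_mid','stone0','stone1','stone2','stone3','stone4','stone5','book_low','bell','pen_pot','tape','bookmarks']:
    x=viewer.place_of(n,'scene');y=viewer.place_of(n,'top')
    if x and y:
        p,e=tri([ray(a,x[0]['uv']),ray(b,y[0]['uv'])]); print(n,p,'err %.4f'%e,np.round(x[0]['uv']),np.round(y[0]['uv']),x[0]['conf'],y[0]['conf'])
    else: print(n,[ (q[0]['uv'],q[0]['conf']) if q else None for q in(x,y)], atz(b,y[0]['uv'],0) if y else '')
o=r.get_obs();print(o['ee_pos'],o['eef_rot'],o['time_s'])
E
```

```text
(array([ 1.286, -0.501,  0.726]), array([-0.662,  0.433, -0.611]))
(array([ 0.549, -0.046,  1.032]), array([ 0.053,  0.002, -0.999]))
tray [ 0.626 -0.191  0.055] err 0.0176 [286. 233.] [386. 196.] 0.67 0.87
scale [ 0.579  0.368 -0.004] err 0.0017 [420. 174.] [166. 214.] 0.66 0.87
mat [ 0.429 -0.189  0.013] err 0.0004 [248. 205.] [379. 270.] 0.56 0.61
scoop [ 0.421 -0.14   0.016] err 0.0069 [259. 197.] [357. 272.] 0.83 0.58
scoop_handle [ 0.433 -0.247  0.067] err 0.0023 [228. 198.] [406. 270.] 0.8 0.83
scoop_nose [ 0.401 -0.099 -0.   ] err 0.0013 [270. 193.] [343. 280.] 0.91 0.81
scoop_bowl [ 0.413 -0.143  0.042] err 0.0083 [256. 189.] [359. 276.] 0.66 0.76
pot [ 0.559  0.118 -0.017] err 0.0002 [357. 200.] [262. 221.] 0.63 0.72
pot_mid [0.559 0.114 0.046] err 0.0004 [358. 184.] [259. 220.] 0.73 0.66
stone0 [ 0.595 -0.135  0.01 ] err 0.0038 [294. 231.] [358. 206.] 0.62 0.66
stone1 [ 0.595 -0.135  0.01 ] err 0.0038 [294. 231.] [358. 206.] 0.62 0.66
stone2 [ 0.595 -0.135  0.01 ] err 0.0038 [294. 231.] [358. 206.] 0.62 0.66
stone3 [ 0.595 -0.135  0.01 ] err 0.0038 [294. 231.] [358. 206.] 0.62 0.66
stone4 [ 0.595 -0.135  0.01 ] err 0.0038 [294. 231.] [358. 206.] 0.62 0.66
stone5 [ 0.595 -0.135  0.01 ] err 0.0038 [294. 231.] [358. 206.] 0.62 0.66
book_low [ 0.743 -0.053  0.115] err 0.1445 [413. 232.] [364. 189.] 0.82 0.5
bell [ 0.715 -0.081  0.027] err 0.1108 [378. 252.] [366. 190.] 0.73 0.72
pen_pot [ 0.723  0.328 -0.007] err 0.0033 [445. 201.] [181. 159.] 0.63 0.77
tape [ 0.767 -0.119  0.018] err 0.0008 [334. 266.] [349. 140.] 0.96 0.79
bookmarks [ 0.463 -0.475  0.01 ] err 0.0041 [150. 252.] [486. 254.] 0.89 0.88
[0.199 0.619 0.231] [-0.     0.155  0.988 -0.   ] 2.1
```

View pics/t1.png

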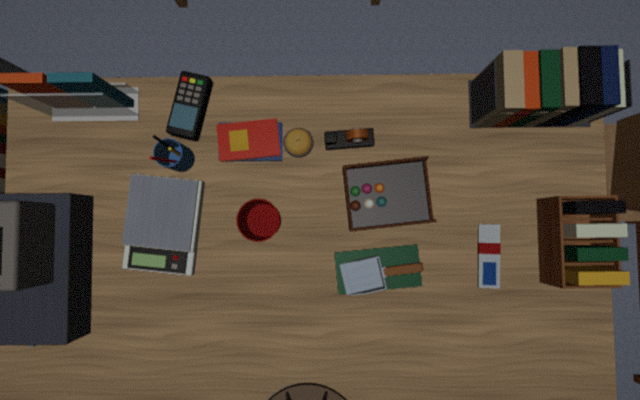

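View pics/s1.png

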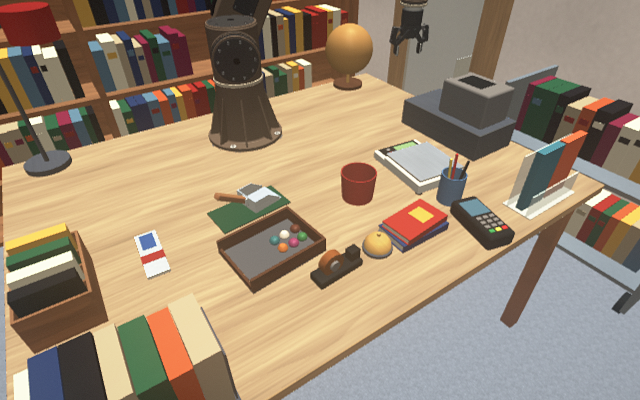

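Run:
```python
import cv2,numpy as np
t=cv2.imread('pics/t1.png')
a=cv2.resize(t[150:300,330:445],None,fx=4,fy=4,interpolation=cv2.INTER_CUBIC)
b=cv2.resize(t[165:285,115:205],None,fx=4,fy=4,interpolation=cv2.INTER_CUBIC)
o=np.zeros((600,800,3),np.uint8);o[:600,:460]=a;o[:480,440:800]=b
o=np.clip(o.astype(float)*1.6,0,255).astype(np.uint8)
cv2.imwrite('pics/c1.png',o)
```

```text
(no output)
```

View pics/c1.png

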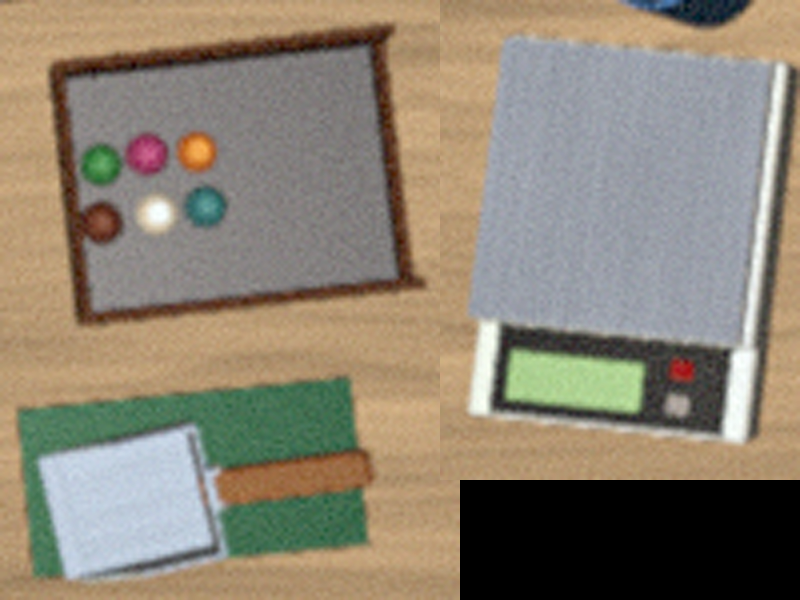

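Run:
```python
from h import *
np.set_printoptions(precision=3,suppress=True)
b=snap('top');a=snap('scene')
A=lambda x,y,z:atz(b,(330+x/4-.375,150+y/4-.375),z)
B=lambda x,y,z:atz(b,(115+(x-440)/4-.375,165+y/4-.375),z)
def rect(n,P,hx,hy,inv=False):
    # P ordered corresponding to (+x? ) fit rigid: model corners order given
    M=np.array([[hx,-hy],[hx,hy],[-hx,hy],[-hx,-hy]])
    P=np.array(P)[:,:2];c=P.mean(0);H=(M.T@(P-c));th=np.arctan2(H[0,1]-H[1,0],H[0,0]+H[1,1])
    Rm=np.array([[np.cos(th),-np.sin(th)],[np.sin(th),np.cos(th)]])
    print(n,'c',c,'yaw',np.degrees(th),'sides',[np.linalg.norm(P[i]-P[i-1]) for i in range(4)],'resid',np.abs(M@Rm.T+c-P).max())
    return c,th
# tray x axis ~ +y world; order (+x,-y),(+x,+y),(-x,+y),(-x,-y): tray +y = world -x
rect('tray',[A(52,65,.045),A(80,322,.045),A(423,284,.045),A(393,28,.045)],.11,.085)
rect('mat',[A(18,410,.005),A(35,577,.005),A(368,545,.005),A(348,378,.005)],.11,.055)
# scale x away from robot
rect('scale',[B(782,62,.055),B(505,38,.055),B(470,318,.055),B(748,347,.055)],.089,.086)
print('scoop nose corners',A(40,457,.008),A(66,578,.012))
print('handle end',A(370,467,.092),'start',A(215,487,.035))
for n,x,y in [('green',100,163),('plum',147,154),('amber',197,152),('brown',102,222),('white',156,214),('teal',206,207)]: print(n,A(x,y,.016))
for n in ['scoop_handle','scoop_nose','pot_mid']:
    y=viewer.place_of(n,'top');x=viewer.place_of(n,'scene')
    print(n,tri([ray(a,x[0]['uv']),ray(b,y[0]['uv'])]))
# tray height check: corner triangulation via regions of the stones skipped; pot rim
for c,s in (('top',b),('scene',a)):
    for n in ('pot','mat'):
        m=viewer.regions_of(n,c)[0]['mask'];v,u=np.nonzero(m);print(c,n,u.min(),u.max(),v.min(),v.max())
```

```text
tray c [ 0.624 -0.214] yaw 95.50370035008805 sides [np.float64(0.21818405756940148), np.float64(0.16388374527468993), np.float64(0.2176134142084433), np.float64(0.16349837126036865)] resid 0.0033305369366094517
mat c [ 0.43  -0.188] yaw 94.95101205124406 sides [np.float64(0.21685639071368687), np.float64(0.10854254366559905), np.float64(0.2175808243053533), np.float64(0.10878461903175761)] resid 0.0018364244145129827
scale c [0.582 0.358] yaw -6.224034751921613 sides [np.float64(0.17917777790646794), np.float64(0.17542645452801633), np.float64(0.1763744944128438), np.float64(0.1747553902764441)] resid 0.0020181445710655277
scoop nose corners [ 0.444 -0.089  0.008] [ 0.367 -0.104  0.012]
handle end [ 0.445 -0.282  0.092] start [ 0.427 -0.198  0.035]
green [ 0.635 -0.13   0.016]
plum [ 0.64  -0.161  0.016]
amber [ 0.641 -0.194  0.016]
brown [ 0.596 -0.131  0.016]
white [ 0.601 -0.166  0.016]
teal [ 0.605 -0.199  0.016]
scoop_handle (array([ 0.437, -0.249,  0.072]), np.float64(0.00517946499152658))
scoop_nose (array([ 0.405, -0.093,  0.02 ]), np.float64(0.00017676768043481226))
pot_mid (array([0.561, 0.119, 0.032]), np.float64(0.0018011011191750592))
top pot 236 280 199 240
top mat 341 422 256 295
scene pot 340 375 161 205
scene mat 208 289 186 233
```

```bash
cat >> h.py <<'E'
np.set_printoptions(precision=3,suppress=True)
def D(a): a=np.radians(a); return np.array([np.cos(a),np.sin(a),0.])
def toolR(yaw,tilt):   # yaw of scoop (deg), tilt: tool off vertical, fingers leaning forward
    t=np.radians(tilt); z=np.sin(t)*D(yaw)-np.array([0,0,np.cos(t)]); y=D(yaw-90); return np.c_[np.cross(y,z),y,z]
def qR(q): return R.from_quat(np.roll(q,-1)).as_matrix()
def cur():
    o=r.get_obs(); return np.array(o['ee_pos']),qR(o['eef_rot']),o
def delta(p,Rm,p0=None,R0=None):
    if p0 is None: p0,R0,_=cur()
    print('dp',np.round((p-p0)*1e3,1),'dr',np.round(np.degrees(R.from_matrix(Rm@R0.T).as_rotvec()),2))
def wray(s,uv,p,Rm):
    x=(uv[0]-s['cx']);y=(uv[1]-s['cy']);f=s['fx'];n=np.hypot(x,y);th=n/f
    d=np.array([np.sin(th)*x/n,np.sin(th)*y/n,np.cos(th)]);T=np.array(s['tool_from_camera'])
    return p+Rm@T[:3,3],Rm@T[:3,:3]@d
E
python3 - <<'E'
from h import *
h=np.array([.437,-.2445,.068]);Rm=toolR(102.3,40)
p=h+.019*Rm[:,2]
delta(p-.11*Rm[:,2],Rm); delta(p,Rm); print(p-.11*Rm[:,2])
print(cur()[2]['joint_pos'])
E
```

```text
dp [ 250.1 -920.3  -93.6] dr [ 30.96  28.09 -57.29]
dp [ 235.  -851.2 -177.8] dr [ 30.96  28.09 -57.29]
[ 0.449 -0.302  0.138]
[ 1.212  0.48   1.596  0.     1.065 -0.047]
```

>>> {"op": "move_arm", "data": {"motion": [{"dp": [60, -40, 20], "dr": [0, 0, -5], "jaw": 60}, {"dp": [120, -90, 50], "dr": [0, 0, -10], "jaw": 60}, {"dp": [180, -140, 60], "dr": [0, 0, -15], "jaw": 60}, {"dp": [220, -200, 60], "dr": [0, 0, -20], "jaw": 60}, {"dp": [250, -260, 60], "dr": [2, 2, -25], "jaw": 60}, {"dp": [270, -320, 60], "dr": [5, 5, -30], "jaw": 60}, {"dp": [280, -380, 60], "dr": [9, 8, -35], "jaw": 60}, {"dp": [290, -440, 60], "dr": [12, 11, -40], "jaw": 60}, {"dp": [295, -500, 60], "dr": [15, 14, -43], "jaw": 60}, {"dp": [295, -560, 60], "dr": [18, 17, -46], "jaw": 60}]}}

```text
time_s: 3.95
ee_pos: [0.4911, 0.1079, 0.2917]
eef_rot: [-0.165, 0.523, 0.826, 0.129]
ft_force: [1.4, 0.0, -0.2]
finger_gap: 0.0599
gripper_force: 0.0
```

Run:
```python
from h import *
h=np.array([.437,-.2445,.068]);Rm=toolR(102.3,40)
p=h+.019*Rm[:,2]
delta(p-.11*Rm[:,2],Rm); 
print(cur())
```

```text
dp [ -41.6 -409.5 -154. ] dr [ 14.37   7.25 -12.14]
(array([0.491, 0.108, 0.292]), array([[-0.398,  0.907, -0.138],
       [ 0.822,  0.42 ,  0.386],
       [ 0.408,  0.04 , -0.912]]), {'time_s': 3.95, 'joint_pos': array([-0.121,  0.303,  1.808,  0.396,  1.254, -0.731]), 'qd': array([-1.274,  0.19 , -0.059,  0.286,  0.532, -0.876]), 'tau': array([ 15.62 , -81.109, -36.696,   2.06 ,   0.967,   2.693]), 'ee_pos': array([0.491, 0.108, 0.292]), 'eef_rot': array([-0.165,  0.523,  0.826,  0.129]), 'ft_force': array([ 1.382,  0.005, -0.244]), 'torque': array([-0.147, -0.091,  0.025]), 'gripper_force': 0.0, 'finger_gap': 0.05994880746393247})
```

>>> {"op": "move_arm", "data": {"motion": [{"dp": [0, -50, 0], "dr": [2, 1, -2], "jaw": 60}, {"dp": [0, -100, 0], "dr": [4, 2, -4], "jaw": 60}, {"dp": [-5, -155, -10], "dr": [6, 3, -6], "jaw": 60}, {"dp": [-10, -210, -30], "dr": [8, 5, -8], "jaw": 60}, {"dp": [-20, -260, -60], "dr": [10, 6, -9], "jaw": 60}, {"dp": [-30, -310, -90], "dr": [12, 7, -10], "jaw": 60}, {"dp": [-40, -350, -110], "dr": [12, 7, -10], "jaw": 60}, {"dp": [-45, -361, -120], "dr": [12, 7, -10], "jaw": 60}, {"dp": [-45, -361, -120], "dr": [12, 7, -10], "jaw": 60}, {"dp": [-45, -361, -120], "dr": [12, 7, -10], "jaw": 60}]}}

```text
time_s: 5.2
ee_pos: [0.4461, -0.2501, 0.1721]
eef_rot: [-0.257, 0.579, 0.749, 0.195]
ft_force: [0.3, -0.6, 0.2]
finger_gap: 0.0601
gripper_force: 0.0
```

Run:
```python
from h import *
h=np.array([.437,-.2445,.068]);Rm=toolR(102.3,40)
p,R0,o=cur(); print(p,o['joint_pos'],o['qd'])
s=snap('wrist','w1.png')
t=snap('top');a=snap('scene')
for n in ['scoop_handle','scoop_nose']:
    w=viewer.place_of(n,'wrist')
    if w:
        rs=[wray(s,w[0]['uv'],p,R0)]
        for c,q in(('top',t),('scene',a)):
            y=viewer.place_of(n,c)
            if y and y[0]['conf']>.5: rs.append(ray(q,y[0]['uv']))
        print(n,w[0]['uv'],w[0]['conf'],tri(rs), [o_+d*((.068 if 'h' in n else .006)-o_[2])/d[2] for o_,d in rs])
q=h+.019*Rm[:,2]
delta(q-.05*Rm[:,2],Rm);delta(q,Rm)
```

```text
[ 0.446 -0.25   0.172] [-0.792  0.677  1.609  0.308  1.452 -1.179] [ 0.007 -0.007 -0.    -0.004 -0.    -0.001]
scoop_handle [309.0, 269.1] 0.98 (array([ 0.438, -0.246,  0.068]), np.float64(0.002869093003634628)) [array([ 0.439, -0.246,  0.068]), array([ 0.435, -0.248,  0.068]), array([ 0.439, -0.245,  0.068])]
scoop_nose [314.2, 144.4] 0.89 (array([ 0.403, -0.1  ,  0.011]), np.float64(0.0016669413111459164)) [array([ 0.402, -0.095,  0.006]), array([ 0.398, -0.099,  0.006])]
dp [ -4.4 -13.  -79.6] dr [ 2.38  0.25 -2.41]
dp [ -11.3   18.4 -117.9] dr [ 2.38  0.25 -2.41]
```

View pics/w1.png

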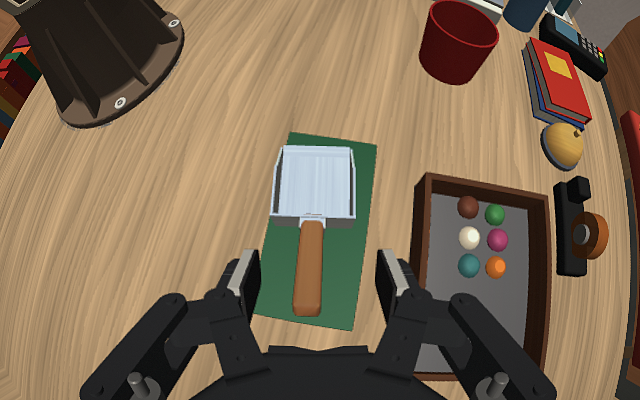

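>>> {"op": "move_arm", "data": {"motion": [{"dp": [-2, -8, -30], "dr": [1.2, 0.1, -0.9], "jaw": 60}, {"dp": [-4, -14, -60], "dr": [2.4, 0.25, -1.7], "jaw": 60}, {"dp": [-4, -14, -80], "dr": [2.4, 0.25, -1.7], "jaw": 60}, {"dp": [-8, 2, -100], "dr": [2.4, 0.25, -1.7], "jaw": 60}, {"dp": [-10.5, 17, -118], "dr": [2.4, 0.25, -1.7], "jaw": 60}, {"dp": [-10.5, 17, -118], "dr": [2.4, 0.25, -1.7], "jaw": 60}, {"dp": [-10.5, 17, -118], "dr": [2.4, 0.25, -1.7], "jaw": 15}, {"dp": [-10.5, 17, -118], "dr": [2.4, 0.25, -1.7], "jaw": 15}, {"dp": [-10.5, 17, -118], "dr": [2.4, 0.25, -1.7], "jaw": 15}, {"dp": [-10.5, 17, -118], "dr": [2.4, 0.25, -1.7], "jaw": 15}], "force": 90}}

```text
time_s: 6.9
ee_pos: [0.4355, -0.235, 0.054]
eef_rot: [-0.267, 0.585, 0.736, 0.213]
ft_force: [0.6, -3.7, 7.4]
finger_gap: 0.0215
gripper_force: 83.4
```

Run:
```python
from h import *
p,R0,o=cur(); print(p,R0,o['finger_gap'],o['gripper_force'],o['ft_force'],o['torque'],o['time_s'])
```

```text
[ 0.436 -0.235  0.054] [[-0.173  0.974 -0.143]
 [ 0.747  0.224  0.626]
 [ 0.642  0.001 -0.767]] 0.021493294726968256 83.38902711868286 [ 0.61  -3.653  7.447] [0.004 0.277 0.184] 6.9
```

```bash
cat >> h.py <<'E'
import os
def Rs(yaw,pitch): return R.from_euler('ZY',[yaw,pitch],degrees=True).as_matrix()
def savegrasp(o,yaw,pitch,p,Rt):
    S=Rs(yaw,pitch); np.savez('g.npz',R=Rt.T@S,t=Rt.T@(o-p))
def tool(point,yaw,pitch,loc=(.05,0,.001)): # tool pose with scoop-local loc at world point
    g=np.load('g.npz'); S=Rs(yaw,pitch); o=np.array(point)-S@np.array(loc); Rt=S@g['R'].T
    return o-Rt@g['t'],Rt
def tray(x,y,z): return np.array([.624,-.214,0])+x*D(95.5)+y*D(185.5)+np.array([0,0,z])
E
python3 - <<'E'
from h import *
p,R0,o=cur()
savegrasp(np.array([.4152,-.1486,.005]),103,0,p,R0)
for n,a in [('over',(tray(-.004,0,.06),95.5,15)),('low',(tray(-.004,0,.008),95.5,15)),('level',(tray(.01,0,.0075),95.5,2)),('wall',(tray(.1,0,.0075),95.5,2)),('back',(tray(.095,0,.03),95.5,-12)),('up',(tray(.06,0,.13),95.5,-12))]:
    print(n,end=' ');delta(*tool(*a));
E
```

```text
over dp [ 200.9 -104.    88.3] dr [-14.82  -2.41  -7.46]
low dp [ 200.9 -104.    36.3] dr [-14.82  -2.41  -7.46]
level dp [ 201.  -105.4    6.3] dr [-1.98 -0.32 -7.5 ]
wall dp [192.4 -15.8   6.3] dr [-1.98 -0.32 -7.5 ]
back dp [193.7 -29.4  -5.9] dr [11.85  1.93 -7.47]
up dp [197.1 -64.3  94.1] dr [11.85  1.93 -7.47]
```

>>> {"op": "move_arm", "data": {"motion": [{"dp": [0, 0, 15], "dr": [0, 0, 0], "jaw": 15}, {"dp": [0, 0, 40], "dr": [0, 0, 0], "jaw": 15}, {"dp": [0, 0, 70], "dr": [0, 0, 0], "jaw": 15}, {"dp": [0, 0, 100], "dr": [0, 0, 0], "jaw": 15}, {"dp": [0, 0, 100], "dr": [0, 0, 0], "jaw": 15}, {"dp": [0, 0, 100], "dr": [0, 0, 0], "jaw": 15}], "force": 110}}

```text
time_s: 7.65
ee_pos: [0.4349, -0.2341, 0.1532]
eef_rot: [-0.268, 0.585, 0.735, 0.213]
ft_force: [-0.3, 0.4, -2.6]
finger_gap: 0.0205
gripper_force: 102.2
```

>>> {"op": "move_arm", "data": {"motion": [{"dp": [40, -20, 10], "dr": [0, 0, -1.5], "jaw": 15}, {"dp": [80, -40, 20], "dr": [-3, -0.5, -3], "jaw": 15}, {"dp": [120, -60, 20], "dr": [-6, -1, -5], "jaw": 15}, {"dp": [160, -85, 20], "dr": [-10, -1.6, -6.5], "jaw": 15}, {"dp": [190, -104, 20], "dr": [-13, -2.1, -7.5], "jaw": 15}, {"dp": [201, -104, 20], "dr": [-14.8, -2.4, -7.5], "jaw": 15}, {"dp": [201, -104, 10], "dr": [-14.8, -2.4, -7.5], "jaw": 15}, {"dp": [201, -104, -12], "dr": [-14.8, -2.4, -7.5], "jaw": 15}, {"dp": [201, -104, -12], "dr": [-14.8, -2.4, -7.5], "jaw": 15}, {"dp": [201, -104, -12], "dr": [-14.8, -2.4, -7.5], "jaw": 15}]}}

```text
time_s: 8.9
ee_pos: [0.6355, -0.3382, 0.1408]
eef_rot: [-0.161, 0.657, 0.722, 0.146]
ft_force: [-0.4, 0.7, -1.4]
finger_gap: 0.0208
gripper_force: 102.5
```

Run:
```python
from h import *
p,R0,o=cur(); print(p,o['ft_force'],o['finger_gap'])
s=snap('wrist','w2.png')
t=snap('top');a=snap('scene')
for n in ['scoop_nose','scoop_handle']:
    rs=[]
    for c,q in(('wrist',s),('top',t),('scene',a)):
        y=viewer.place_of(n,c)
        if y and y[0]['conf']>.4: rs.append(wray(q,y[0]['uv'],p,R0) if c=='wrist' else ray(q,y[0]['uv']))
    print(n,len(rs),tri(rs))
print('expected nose',tray(-.004,0,.06))
# stone positions in wrist view by colour handled by eye
print('low',);delta(*tool(tray(-.004,0,.008),95.5,15))
```

```text
[ 0.636 -0.338  0.141] [-0.368  0.657 -1.417] 0.020805678448695356
scoop_nose 3 (array([ 0.624, -0.214,  0.063]), np.float64(0.0030579225276313048))
scoop_handle 3 (array([ 0.634, -0.321,  0.174]), np.float64(0.036065532903979486))
expected nose [ 0.624 -0.218  0.06 ]
low
dp [  0.3  -0.9 -51.2] dr [-0.08 -0.05  0.03]
```

View pics/w2.png

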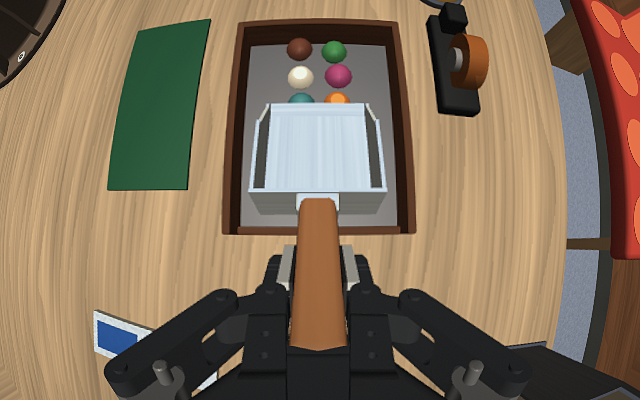

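>>> {"op": "move_arm", "data": {"motion": [{"dp": [0.5, -7, -12], "dr": [0, 0, 0], "jaw": 15}, {"dp": [0.5, -7, -25], "dr": [0, 0, 0], "jaw": 15}, {"dp": [0.5, -7, -38], "dr": [0, 0, 0], "jaw": 15}, {"dp": [0.5, -7, -46], "dr": [0, 0, 0], "jaw": 15}, {"dp": [0.5, -7, -50], "dr": [0, 0, 0], "jaw": 15}, {"dp": [0.5, -7, -52], "dr": [0, 0, 0], "jaw": 15}, {"dp": [0.5, -7, -52], "dr": [0, 0, 0], "jaw": 15}]}}

```text
time_s: 10.22
ee_pos: [0.6367, -0.3452, 0.0896]
eef_rot: [-0.16, 0.657, 0.722, 0.146]
ft_force: [0.6, -0.2, -1.3]
finger_gap: 0.0212
gripper_force: 102.7
```

Run:
```python
from h import *
p,R0,o=cur(); print(p,o['ft_force'],o['torque'],o['time_s'])
for n,a in [('mid',(tray(-.004,0,.0075),95.5,8)),('level',(tray(.008,0,.0075),95.5,2)),('wall',(tray(.1,0,.0075),95.5,2)),]:
    print(n,end=' ');delta(*tool(*a));
```

```text
[ 0.637 -0.345  0.09 ] [ 0.586 -0.161 -1.28 ] [-0.442 -0.01   0.07 ] 10.225
mid dp [  0.6  -2.9 -15.3] dr [6.89 0.63 0.04]
level dp [  0.    2.8 -29.3] dr [12.87  1.2   0.03]
wall dp [ -8.8  94.4 -29.3] dr [12.87  1.2   0.03]
```

>>> {"op": "move_arm", "data": {"motion": [{"dp": [0.3, -1, -7], "dr": [3.5, 0.3, 0], "jaw": 15}, {"dp": [0.6, -1, -15], "dr": [6.9, 0.6, 0], "jaw": 15}, {"dp": [0.2, 2, -22], "dr": [9.8, 0.9, 0], "jaw": 15}, {"dp": [0, 3, -29], "dr": [12.9, 1.2, 0], "jaw": 15}, {"dp": [0, 3, -29.5], "dr": [12.9, 1.2, 0], "jaw": 15}, {"dp": [0, 3, -30], "dr": [12.9, 1.2, 0], "jaw": 15}]}}

```text
time_s: 10.98
ee_pos: [0.6368, -0.3421, 0.0597]
eef_rot: [-0.24, 0.636, 0.7, 0.219]
ft_force: [-0.6, 0.4, -1.0]
finger_gap: 0.0208
gripper_force: 102.5
```

Run:
```python
from h import *
p,R0,o=cur(); print(p,o['ft_force'],o['torque'],o['time_s'])
s=snap('wrist','w3.png');t=snap('top');a=snap('scene')
for n in ['scoop_nose']:
    rs=[]
    for c,q in(('wrist',s),('top',t),('scene',a)):
        y=viewer.place_of(n,c)
        if y and y[0]['conf']>.4: rs.append(wray(q,y[0]['uv'],p,R0) if c=='wrist' else ray(q,y[0]['uv']))
    print(n,len(rs),tri(rs))
print('expected',tray(.008,0,.0075))
```

```text
[ 0.637 -0.342  0.06 ] [-0.597  0.353 -0.957] [-0.445  0.068  0.002] 10.975
scoop_nose 3 (array([ 0.621, -0.202,  0.008]), np.float64(0.003041890087816654))
expected [ 0.623 -0.206  0.007]
```

>>> {"op": "move_arm", "data": {"motion": [{"dp": [0, 0, -1], "dr": [0, 0, 0], "jaw": 15}, {"dp": [0, 0, -1], "dr": [0, 0, 0], "jaw": 15}]}}

```text
time_s: 11.52
ee_pos: [0.6368, -0.3423, 0.0588]
eef_rot: [-0.24, 0.636, 0.7, 0.219]
ft_force: [1.5, -3.6, 4.5]
finger_gap: 0.0209
gripper_force: 103.5
```

>>> {"op": "move_arm", "data": {"motion": [{"dp": [0, 0, -1], "dr": [0, 0, 0], "jaw": 15}, {"dp": [0, 0, -1], "dr": [0, 0, 0], "jaw": 15}]}}

```text
time_s: 11.78
ee_pos: [0.6368, -0.3425, 0.058]
eef_rot: [-0.24, 0.636, 0.7, 0.22]
ft_force: [0.8, -4.7, 7.5]
finger_gap: 0.0208
gripper_force: 104.2
```

>>> {"op": "move_arm", "data": {"motion": [{"dp": [0, 0, -1], "dr": [0, 0, 0], "jaw": 15}, {"dp": [0, 0, -1], "dr": [0, 0, 0], "jaw": 15}]}}

```text
time_s: 12.02
ee_pos: [0.6368, -0.3426, 0.0569]
eef_rot: [-0.24, 0.636, 0.7, 0.219]
ft_force: [0.0, -4.6, 6.7]
finger_gap: 0.0207
gripper_force: 104.1
```

>>> {"op": "move_arm", "data": {"motion": [{"dp": [-1, 8, 0], "dr": [0, 0, 0], "jaw": 15}, {"dp": [-1.5, 16, 0], "dr": [0, 0, 0], "jaw": 15}, {"dp": [-2.3, 24, 0], "dr": [0, 0, 0], "jaw": 15}, {"dp": [-3, 32, 0], "dr": [0, 0, 0], "jaw": 15}, {"dp": [-3.8, 40, 0], "dr": [0, 0, 0], "jaw": 15}, {"dp": [-4.6, 48, 0], "dr": [0, 0, 0], "jaw": 15}, {"dp": [-5.3, 56, 0], "dr": [0, 0, 0], "jaw": 15}, {"dp": [-6, 62, 0], "dr": [0, 0, 0], "jaw": 15}, {"dp": [-6.5, 68, 0], "dr": [0, 0, 0], "jaw": 15}, {"dp": [-6.7, 70, 0], "dr": [0, 0, 0], "jaw": 15}]}}

```text
time_s: 13.28
ee_pos: [0.6304, -0.2729, 0.0572]
eef_rot: [-0.24, 0.636, 0.7, 0.219]
ft_force: [0.9, -6.3, 6.2]
finger_gap: 0.0207
gripper_force: 104.1
```

Run:
```python
from h import *
p,R0,o=cur(); print(p,o['ft_force'],o['torque'],o['time_s'])
s=snap('wrist','w4.png')
```

```text
[ 0.63  -0.273  0.057] [ 0.894 -6.323  6.233] [ 0.272 -0.042 -0.089] 13.275
```

View pics/w4.png

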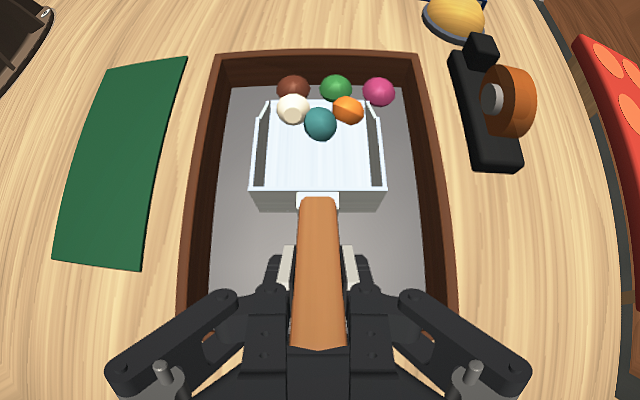

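>>> {"op": "move_arm", "data": {"motion": [{"dp": [-0.5, 5, 0], "dr": [0, 0, 0], "jaw": 15}, {"dp": [-1, 10, 0], "dr": [0, 0, 0], "jaw": 15}, {"dp": [-1.2, 13, 0], "dr": [0, 0, 0], "jaw": 15}, {"dp": [-1.2, 13, 0], "dr": [0, 0, 0], "jaw": 15}]}}

```text
time_s: 13.82
ee_pos: [0.6288, -0.2591, 0.0565]
eef_rot: [-0.241, 0.636, 0.7, 0.219]
ft_force: [1.2, -1.8, 3.4]
finger_gap: 0.021
gripper_force: 103.8
```

>>> {"op": "move_arm", "data": {"motion": [{"dp": [-0.2, 3, 0], "dr": [0, 0, 0], "jaw": 15}, {"dp": [-0.2, 3, 0], "dr": [0, 0, 0], "jaw": 15}]}}

```text
time_s: 14.08
ee_pos: [0.6285, -0.2559, 0.0563]
eef_rot: [-0.241, 0.636, 0.7, 0.219]
ft_force: [1.3, -1.4, 3.2]
finger_gap: 0.0208
gripper_force: 103.6
```

Run:
```python
from h import *
p,R0,o=cur(); print(p,o['ft_force'],o['torque'],o['time_s'])
s=snap('wrist','w5.png')
```

```text
[ 0.629 -0.256  0.056] [ 1.322 -1.361  3.238] [ 0.182 -0.183 -0.155] 14.075
```

View pics/w5.png

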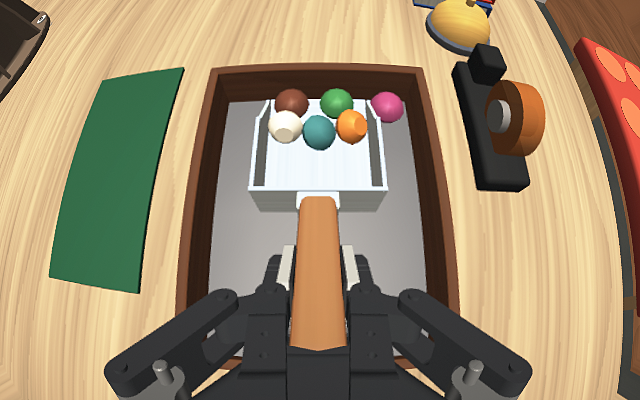

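>>> {"op": "move_arm", "data": {"motion": [{"dp": [-0.3, 3, 0], "dr": [0, 0, 0], "jaw": 15}, {"dp": [-0.3, 4, 0], "dr": [0, 0, 0], "jaw": 15}, {"dp": [-0.3, 4, 0], "dr": [0, 0, 0], "jaw": 15}]}}

```text
time_s: 14.5
ee_pos: [0.6288, -0.2548, 0.057]
eef_rot: [-0.238, 0.636, 0.7, 0.219]
ft_force: [0.4, -21.7, 12.6]
finger_gap: 0.0212
gripper_force: 106.7
```

Run:
```python
from h import *
p,R0,o=cur(); print(p,o['ft_force'],o['torque'],o['time_s'])
g=np.load('g.npz');T=p+R0@g['t'];print('origin by model',T,'tray coords',(T-tray(0,0,0))@np.c_[D(95.5),D(185.5)])
s=snap('wrist','w6.png');t=snap('top','t2.png');a=snap('scene')
rs=[]
for c,q in(('wrist',s),('top',t),('scene',a)):
    y=viewer.place_of('scoop_nose',c); print(c,y[:1])
    if y and y[0]['conf']>.3:
        k=wray(q,y[0]['uv'],p,R0) if c=='wrist' else ray(q,y[0]['uv']); print((k[0]+k[1]*(.008-k[0][2])/k[1][2]))
```

```text
[ 0.629 -0.255  0.057] [  0.395 -21.722  12.608] [-1.193  0.575  0.752] 14.5
origin by model [ 0.62  -0.168  0.005] tray coords [ 0.046 -0.001]
wrist [{'uv': [315.8, 96.9], 'conf': 0.73}]
[ 0.616 -0.112  0.008]
top [{'uv': [347.9, 198.1], 'conf': 0.86}]
[ 0.615 -0.113  0.008]
scene [{'uv': [304.8, 229.4], 'conf': 0.88}]
[ 0.607 -0.103  0.008]
```

Run:
```python
from h import *
p,R0,o=cur()
O=np.array([.619,-.163,.006]); savegrasp(O,95.5,0,p,R0)
H=O-.05*D(95.5)
for n,dd,pt in [('a',[0,0,.001],-4),('b',[0,-.001,.001],-8),('c',[0,-.002,.002],-14),('up',[0,-.004,.14],-14)]:
    print(n,end=' ');delta(*tool(H+np.array(dd),95.5,pt,(-.05,0,0)))
```

```text
a dp [ 0.3 -3.4 -2.1] dr [ 3.98  0.38 -0.  ]
b dp [ 0.6 -7.6 -5.4] dr [ 7.96  0.77 -0.  ]
c dp [  1.1 -13.   -9.8] dr [13.94  1.34  0.  ]
up dp [  1.1 -15.  128.2] dr [13.94  1.34  0.  ]
```

>>> {"op": "move_arm", "data": {"motion": [{"dp": [0, -3, -2], "dr": [2, 0.2, 0], "jaw": 15}, {"dp": [0.3, -5.5, -2], "dr": [4, 0.4, 0], "jaw": 15}, {"dp": [0.6, -9, -5], "dr": [8, 0.8, 0], "jaw": 15}, {"dp": [1, -14, -8.5], "dr": [14, 1.3, 0], "jaw": 15}, {"dp": [1, -15, 0], "dr": [14, 1.3, 0], "jaw": 15}, {"dp": [1, -16, 15], "dr": [14, 1.3, 0], "jaw": 15}, {"dp": [1, -16, 45], "dr": [14, 1.3, 0], "jaw": 15}, {"dp": [1, -16, 85], "dr": [14, 1.3, 0], "jaw": 15}, {"dp": [1, -16, 130], "dr": [14, 1.3, 0], "jaw": 15}, {"dp": [1, -16, 130], "dr": [14, 1.3, 0], "jaw": 15}]}}

```text
time_s: 16.05
ee_pos: [0.6308, -0.2686, 0.1934]
eef_rot: [-0.32, 0.604, 0.667, 0.296]
ft_force: [0.1, 1.4, -4.3]
finger_gap: 0.0211
gripper_force: 104.1
```

Run:
```python
from h import *
p,R0,o=cur(); print(p,o['ft_force'],o['torque'],o['time_s'],o['joint_pos'])
s=snap('wrist','w7.png')
S=np.array([.582,.358,.0])
for pt,dz in((-12,.12),(0,.075),(0,.055)):
    print(pt);delta(*tool(S+[0,-.01,dz],95.5,pt,(0,0,0)))
```

```text
[ 0.631 -0.269  0.193] [ 0.116  1.44  -4.252] [-1.039 -0.131 -0.001] 16.05 [-0.74   0.951  1.115  0.573  1.786 -0.928]
-12
dp [-37.6 515.9 -40.1] dr [-2.02 -0.   -0.11]
0
dp [-38.4 524.5 -64.8] dr [-13.96  -1.16  -0.13]
0
dp [-38.4 524.5 -84.8] dr [-13.96  -1.16  -0.13]
```

View pics/w7.png

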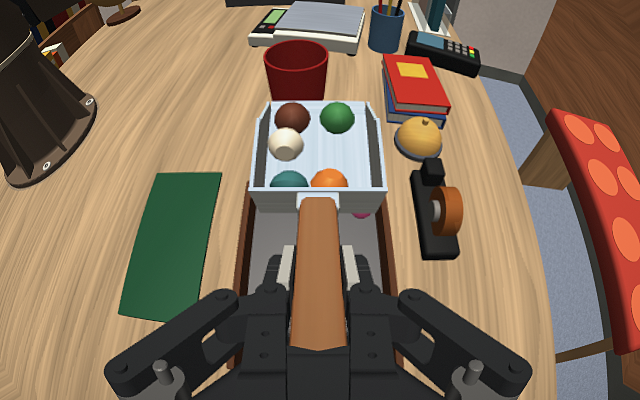

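>>> {"op": "move_arm", "data": {"motion": [{"dp": [-1, 10, 5], "dr": [0, 0, 0], "jaw": 15}, {"dp": [-3, 33, 10], "dr": [0, 0, 0], "jaw": 15}, {"dp": [-6, 67, 10], "dr": [0, 0, 0], "jaw": 15}, {"dp": [-9, 110, 10], "dr": [0, 0, 0], "jaw": 15}, {"dp": [-13, 160, 10], "dr": [0, 0, 0], "jaw": 15}, {"dp": [-17, 210, 10], "dr": [0, 0, 0], "jaw": 15}, {"dp": [-21, 260, 10], "dr": [0, 0, 0], "jaw": 15}, {"dp": [-25, 310, 10], "dr": [0, 0, 0], "jaw": 15}, {"dp": [-29, 360, 10], "dr": [0, 0, 0], "jaw": 15}, {"dp": [-33, 410, 10], "dr": [0, 0, 0], "jaw": 15}]}}

```text
time_s: 17.35
ee_pos: [0.5949, 0.1442, 0.1959]
eef_rot: [-0.325, 0.605, 0.665, 0.295]
ft_force: [2.1, -0.6, -3.2]
finger_gap: 0.0206
gripper_force: 106.0
```

>>> {"op": "move_arm", "data": {"motion": [{"dp": [-3, 42, 0], "dr": [0, 0, 0], "jaw": 15}, {"dp": [-4, 72, -5], "dr": [0, 0, 0], "jaw": 15}, {"dp": [-5, 95, -10], "dr": [0, 0, 0], "jaw": 15}, {"dp": [-5, 108, -20], "dr": [0, 0, 0], "jaw": 15}, {"dp": [-5, 114, -30], "dr": [-2, 0, 0], "jaw": 15}, {"dp": [-5, 114, -40], "dr": [-5, -0.4, 0], "jaw": 15}, {"dp": [-5, 114, -50], "dr": [-8, -0.7, 0], "jaw": 15}, {"dp": [-5, 114, -60], "dr": [-11, -1, 0], "jaw": 15}, {"dp": [-5, 114, -70], "dr": [-14, -1.2, 0], "jaw": 15}, {"dp": [-5, 114, -70], "dr": [-14, -1.2, 0], "jaw": 15}]}}

```text
time_s: 18.6
ee_pos: [0.5912, 0.256, 0.126]
eef_rot: [-0.241, 0.636, 0.7, 0.218]
ft_force: [0.3, 1.0, -3.1]
finger_gap: 0.0207
gripper_force: 104.6
```

Run:
```python
from h import *
p,R0,o=cur(); print(p,o['ft_force'],o['torque'],o['time_s'],o['joint_pos'])
g=np.load('g.npz');print('origin',p+R0@g['t'],R.from_matrix(R0@g['R']).as_euler('ZYX',degrees=True))
s=snap('wrist','w8.png');t=snap('top');a=snap('scene')
for n in['scoop_nose','scoop_bowl','scale']:
    rs=[]
    for c,q in(('wrist',s),('top',t),('scene',a)):
        y=viewer.place_of(n,c)
        if y and y[0]['conf']>.5: rs.append(wray(q,y[0]['uv'],p,R0) if c=='wrist' else ray(q,y[0]['uv']))
    if len(rs)>1: print(n,len(rs),tri(rs))
delta(*tool([.582,.35,.056],95.5,0,(0,0,0)))
```

```text
[0.591 0.256 0.126] [ 0.315  0.977 -3.102] [-0.669 -0.102  0.005] 18.6 [-0.003  0.658  1.821  0.854  0.947 -0.715]
origin [0.581 0.348 0.075] [95.551 -0.205  0.203]
scoop_nose 3 (array([0.68 , 0.002, 0.409]), np.float64(0.19341576645072706))
scoop_bowl 3 (array([0.586, 0.336, 0.117]), np.float64(0.0021116281247569014))
dp [  0.5   2.4 -19.3] dr [-0.24 -0.24 -0.02]
```

View pics/w8.png

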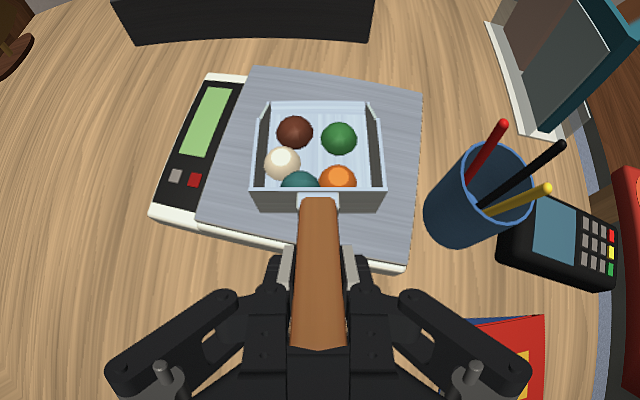

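>>> {"op": "move_arm", "data": {"motion": [{"dp": [0, 2, -6], "dr": [0, 0, 0], "jaw": 15}, {"dp": [0, 2, -12], "dr": [0, 0, 0], "jaw": 15}, {"dp": [0, 2, -16], "dr": [0, 0, 0], "jaw": 15}, {"dp": [0, 2, -18], "dr": [0, 0, 0], "jaw": 15}, {"dp": [0, 2, -18], "dr": [0, 0, 0], "jaw": 15}]}}

```text
time_s: 19.82
ee_pos: [0.5911, 0.2579, 0.1081]
eef_rot: [-0.241, 0.636, 0.699, 0.219]
ft_force: [0.2, 0.4, -3.3]
finger_gap: 0.0207
gripper_force: 105.2
```

>>> {"op": "move_arm", "data": {"motion": [{"dp": [0, 0, -1], "dr": [0, 0, 0], "jaw": 15}, {"dp": [0, 0, -2], "dr": [0, 0, 0], "jaw": 15}, {"dp": [0, 0, -2], "dr": [0, 0, 0], "jaw": 15}]}}

```text
time_s: 20.2
ee_pos: [0.5913, 0.2579, 0.1064]
eef_rot: [-0.241, 0.636, 0.699, 0.219]
ft_force: [0.5, -0.5, -1.7]
finger_gap: 0.0208
gripper_force: 106.0
```

>>> {"op": "move_arm", "data": {"motion": [{"dp": [0, 0, -1], "dr": [0, 0, 0], "jaw": 15}, {"dp": [0, 0, -1], "dr": [0, 0, 0], "jaw": 15}, {"dp": [0, 0, -1], "dr": [0, 0, 0], "jaw": 24}, {"dp": [0, 0, -1], "dr": [0, 0, 0], "jaw": 34}, {"dp": [0, 0, -1], "dr": [0, 0, 0], "jaw": 44}, {"dp": [0, 0, -1], "dr": [0, 0, 0], "jaw": 44}, {"dp": [0, 0, -1], "dr": [0, 0, 0], "jaw": 44}, {"dp": [0, 0, -1], "dr": [0, 0, 0], "jaw": 44}, {"dp": [0, 0, -1], "dr": [0, 0, 0], "jaw": 44}, {"dp": [0, 0, -1], "dr": [0, 0, 0], "jaw": 44}]}}

```text
time_s: 21.45
ee_pos: [0.5912, 0.2579, 0.1052]
eef_rot: [-0.241, 0.636, 0.699, 0.219]
ft_force: [-0.1, 0.1, 0.1]
finger_gap: 0.0442
gripper_force: 0.0
```

Run:
```python
from h import *
p,R0,o=cur(); print(p,o['ft_force'],o['torque'],o['time_s'],o['finger_gap'],o['gripper_force'])
g=np.load('g.npz');print('origin',p+R0@g['t'])
s=snap('wrist','w9.png');t=snap('top');a=snap('scene')
for n in['scoop_nose','scoop_bowl','scoop_handle','pot_mid','pot']:
    rs=[]
    for c,q in(('wrist',s),('top',t),('scene',a)):
        y=viewer.place_of(n,c)
        if y and y[0]['conf']>.5 and not(c=='wrist' and 'pot' in n): rs.append(wray(q,y[0]['uv'],p,R0) if c=='wrist' else ray(q,y[0]['uv']))
    if len(rs)>1: print(n,len(rs),tri(rs))
for c,q in(('top',t),('scene',a)):
    m=viewer.regions_of('pot',c)[0]['mask'];v,u=np.nonzero(m);print(c,u.min(),u.max(),v.min(),v.max())
    # pot model fit
    th=np.linspace(0,2*np.pi,60)
    from scipy.optimize import minimize
    def f(x):
        P=np.r_[np.c_[x[0]+.053*np.cos(th),x[1]+.053*np.sin(th),0*th+.09],np.c_[x[0]+.047*np.cos(th),x[1]+.047*np.sin(th),0*th]]
        h=cv2.convexHull(proj(q,P).astype(np.float32));k=np.zeros((400,640),np.uint8);cv2.fillPoly(k,[np.round(h*16).astype(int)],1,shift=4)
        return -(m&(k>0)).sum()/(m|(k>0)).sum()
    x=minimize(f,[.56,.118],method='Nelder-Mead',options=dict(initial_simplex=[[.56,.118],[.57,.118],[.56,.13]]));print('pot',x.x,x.fun)
```

```text
[0.591 0.258 0.105] [-0.102  0.147  0.141] [-0.344 -0.015  0.092] 21.45 0.044161498523810135 0.0
origin [0.581 0.35  0.055]
scoop_nose 3 (array([0.577, 0.391, 0.067]), np.float64(0.0029440889929594418))
scoop_bowl 3 (array([0.581, 0.343, 0.086]), np.float64(0.006789443059753342))
scoop_handle 3 (array([0.595, 0.249, 0.119]), np.float64(0.00707530228437259))
top 283 312 128 157
pot [0.56  0.118] 0.0
scene 342 375 164 205
pot [0.562 0.11 ] -0.8936017253774263
```

>>> {"op": "move_arm", "data": {"motion": [{"dp": [0, 0, 0], "dr": [0, 0, 0], "jaw": 34}, {"dp": [0, 0, 0], "dr": [0, 0, 0], "jaw": 24}, {"dp": [0, 0, 0], "dr": [0, 0, 0], "jaw": 15}, {"dp": [0, 0, 0], "dr": [0, 0, 0], "jaw": 15}, {"dp": [0, 0, 0], "dr": [0, 0, 0], "jaw": 15}, {"dp": [0, 0, 0], "dr": [0, 0, 0], "jaw": 15}], "force": 110}}

```text
time_s: 23.2
ee_pos: [0.5913, 0.2579, 0.1054]
eef_rot: [-0.241, 0.636, 0.699, 0.219]
ft_force: [-0.9, -2.4, 5.1]
finger_gap: 0.0211
gripper_force: 104.5
```

Run:
```python
from h import *
p,R0,o=cur(); print(p,o['ft_force'],o['time_s'],o['finger_gap'],o['gripper_force'])
O=np.array([.581,.346,.055]);savegrasp(O,95.5,0,p,R0)
b=snap('top')
print('rim', atz(b,(236,219),.09)[1]-.053, [atz(b,(258,v),.09) for v in(199,240)])
th=np.linspace(0,2*np.pi,200)
for c in([.56,.118],[.562,.11],[.56,.115]):
    q=proj(b,np.r_[np.c_[c[0]+.053*np.cos(th),c[1]+.053*np.sin(th),0*th+.09],np.c_[c[0]+.047*np.cos(th),c[1]+.047*np.sin(th),0*th]]);print(c,q.min(0),q.max(0))
for dd,pt in(([0,0,.01],0),([0,0,.07],-6),([0,0,.11],-12)):
    delta(*tool(O+dd,95.5,pt,(0,0,0)))
```

```text
[0.591 0.258 0.105] [-0.896 -2.354  5.108] 23.2 0.02107828385246129 104.46149826049805
rim 0.10989483823353202 [array([0.61, 0.11, 0.09]), array([0.512, 0.11 , 0.09 ])]
[0.56, 0.118] [232.64  197.906] [278.349 241.919]
[0.562, 0.11] [235.957 197.043] [281.374 241.048]
[0.56, 0.115] [233.883 197.892] [279.485 241.906]
dp [-0.  0. 10.] dr [ 0.  0. -0.]
dp [ 0.4 -4.7 60.4] dr [5.97 0.58 0.  ]
dp [ 0.8 -8.5 90.4] dr [11.95  1.15  0.  ]
```

>>> {"op": "move_arm", "data": {"motion": [{"dp": [0, 0, 5], "dr": [0, 0, 0], "jaw": 15}, {"dp": [0.2, -2, 20], "dr": [3, 0.3, 0], "jaw": 15}, {"dp": [0.4, -5, 45], "dr": [6, 0.6, 0], "jaw": 15}, {"dp": [0.6, -7, 70], "dr": [9, 0.9, 0], "jaw": 15}, {"dp": [0, -12, 90], "dr": [12, 1.2, 0], "jaw": 15}, {"dp": [-1, -26, 95], "dr": [12, 1.2, 0], "jaw": 15}, {"dp": [-3, -50, 95], "dr": [12, 1.2, 0], "jaw": 15}, {"dp": [-5, -83, 95], "dr": [12, 1.2, 0], "jaw": 15}, {"dp": [-7, -120, 95], "dr": [12, 1.2, 0], "jaw": 15}, {"dp": [-9, -160, 95], "dr": [12, 1.2, 0], "jaw": 15}]}}

```text
time_s: 24.5
ee_pos: [0.5817, 0.0964, 0.1996]
eef_rot: [-0.313, 0.61, 0.67, 0.283]
ft_force: [-0.2, -0.2, -4.1]
finger_gap: 0.0209
gripper_force: 104.6
```

>>> {"op": "move_arm", "data": {"motion": [{"dp": [-2, -40, 0], "dr": [0, 0, 0], "jaw": 15}, {"dp": [-4, -80, 0], "dr": [0, 0, 0], "jaw": 15}, {"dp": [-5, -110, 0], "dr": [0, 0, 0], "jaw": 15}, {"dp": [-5, -130, 0], "dr": [0, 0, 0], "jaw": 15}, {"dp": [-5, -140, 0], "dr": [0, 0, 0], "jaw": 15}, {"dp": [-5, -140, 0], "dr": [0, 0, 0], "jaw": 15}, {"dp": [-5, -140, 0], "dr": [0, 0, 0], "jaw": 15}]}}

```text
time_s: 25.38
ee_pos: [0.5771, -0.0412, 0.2002]
eef_rot: [-0.314, 0.61, 0.67, 0.284]
ft_force: [0.3, 0.2, -3.1]
finger_gap: 0.0209
gripper_force: 104.8
```

Run:
```python
from h import *
p,R0,o=cur(); print(p,o['ft_force'],o['time_s'],o['joint_pos'])
g=np.load('g.npz');print('origin',p+R0@g['t'],'nose',p+R0@(g['t']+g['R']@[.05,0,.001]))
s=snap('wrist','w10.png');t=snap('top');a=snap('scene')
for n in['scoop_nose']:
    rs=[]
    for c,q in(('wrist',s),('top',t),('scene',a)):
        y=viewer.place_of(n,c)
        if y and y[0]['conf']>.5: rs.append(wray(q,y[0]['uv'],p,R0) if c=='wrist' else ray(q,y[0]['uv']));print(c)
    if len(rs)>1: print(n,len(rs),tri(rs))
N=np.array([.5624,.095,0])
for pt,z in((-10,.125),(0,.115),(15,.108),(25,.105),(35,.104),(45,.104),(55,.104),(62,.104)):
    print(pt,end=' ');delta(*tool(N+[0,0,z],95.5,pt))
```

```text
[ 0.577 -0.041  0.2  ] [ 0.278  0.235 -3.075] 25.375 [-0.537  0.708  1.63   0.671  1.453 -0.945]
origin [0.566 0.055 0.17 ] nose [0.561 0.104 0.181]
wrist
top
scoop_nose 2 (array([0.562, 0.111, 0.178]), np.float64(0.001844630279692529))
-10 dp [  1.   -7.6 -50.7] dr [-2.04 -0.26 -0.04]
0 dp [  0.3  -1.2 -35.9] dr [-12.    -1.22  -0.03]
15 dp [-1.3 16.2 -8.7] dr [-26.93  -2.66  -0.02]
25 dp [-2.9 32.5  8.1] dr [-36.88  -3.62  -0.02]
35 dp [-4.8 52.  23.7] dr [-46.83  -4.58  -0.01]
45 dp [-6.9 74.  36.7] dr [-56.79  -5.54  -0.01]
55 dp [-9.2 98.  45.7] dr [-66.74  -6.5   -0.  ]
62 dp [-10.9 115.5  49.4] dr [-73.71  -7.17   0.  ]
```

View pics/w10.png

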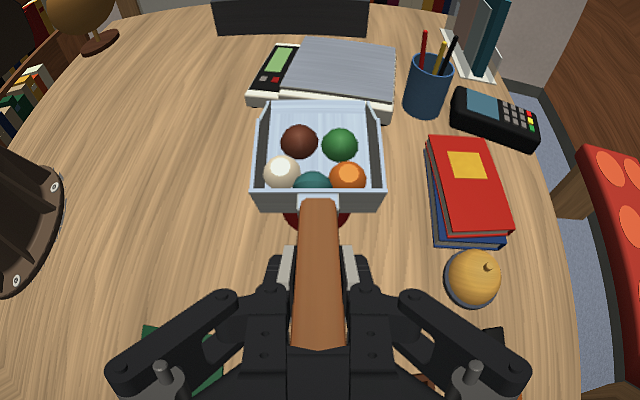

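>>> {"op": "move_arm", "data": {"motion": [{"dp": [0.5, -5, -15], "dr": [-1, -0.1, 0], "jaw": 15}, {"dp": [1, -8, -35], "dr": [-2, -0.3, 0], "jaw": 15}, {"dp": [1, -8, -48], "dr": [-2, -0.3, 0], "jaw": 15}, {"dp": [0.7, -5, -44], "dr": [-7, -0.7, 0], "jaw": 15}, {"dp": [0.3, -1, -36], "dr": [-12, -1.2, 0], "jaw": 15}, {"dp": [-0.2, 4, -27], "dr": [-17, -1.7, 0], "jaw": 15}, {"dp": [-0.8, 10, -18], "dr": [-22, -2.2, 0], "jaw": 15}, {"dp": [-1.3, 16, -11], "dr": [-27, -2.7, 0], "jaw": 15}, {"dp": [-2, 24, -4], "dr": [-32, -3.1, 0], "jaw": 15}, {"dp": [-2.9, 32, 3], "dr": [-37, -3.6, 0], "jaw": 15}]}}

```text
time_s: 26.92
ee_pos: [0.5738, -0.0097, 0.2028]
eef_rot: [-0.083, 0.669, 0.735, 0.074]
ft_force: [-0.5, 0.2, -3.7]
finger_gap: 0.0205
gripper_force: 104.9
```

Run:
```python
from h import *
p,R0,o=cur(); print(p,o['ft_force'],o['time_s'],o['joint_pos'])
g=np.load('g.npz');print('nose',p+R0@(g['t']+g['R']@[.05,0,.001]),R.from_matrix(R0@g['R']).as_euler('ZYX',degrees=True))
# commanded nose check vs target
N=np.array([.5624,.095,0])
for pt,z in((30,.099),(40,.098),(50,.098),(60,.098),(66,.098)):
    print(pt,end=' ');delta(*tool(N+[0,0,z],95.5,pt))
```

```text
[ 0.574 -0.01   0.203] [-0.452  0.156 -3.734] 26.925 [-0.207  0.436  1.779  0.252  1.009 -0.445]
nose [0.562 0.094 0.099] [95.517 25.229  0.075]
30 dp [-0.5  9.9  8.3] dr [-4.74 -0.52  0.02]
40 dp [-2.5 30.7 22.2] dr [-14.7   -1.48   0.02]
50 dp [-4.7 53.8 33.2] dr [-24.65  -2.44   0.03]
60 dp [-7.1 78.4 40. ] dr [-34.61  -3.39   0.04]
66 dp [-8.6 93.6 42. ] dr [-40.58  -3.97   0.04]
```

>>> {"op": "move_arm", "data": {"motion": [{"dp": [-0.3, 5, 4], "dr": [-2.5, -0.3, 0], "jaw": 15}, {"dp": [-0.5, 10, 8], "dr": [-5, -0.5, 0], "jaw": 15}, {"dp": [-1, 14, 11], "dr": [-7, -0.7, 0], "jaw": 15}, {"dp": [-1.4, 20, 15.5], "dr": [-10, -1, 0], "jaw": 15}, {"dp": [-2.5, 31, 22], "dr": [-14.7, -1.5, 0], "jaw": 15}, {"dp": [-3.5, 42, 28], "dr": [-19.7, -2, 0], "jaw": 15}, {"dp": [-4.7, 54, 33], "dr": [-24.7, -2.4, 0], "jaw": 15}, {"dp": [-6, 66, 37], "dr": [-29.6, -2.9, 0], "jaw": 15}, {"dp": [-7, 78, 40], "dr": [-34.6, -3.4, 0], "jaw": 15}, {"dp": [-7, 78, 40], "dr": [-34.6, -3.4, 0], "jaw": 15}]}}

```text
time_s: 28.18
ee_pos: [0.5665, 0.0698, 0.242]
eef_rot: [0.14, 0.659, 0.727, -0.128]
ft_force: [-0.4, 0.6, -2.5]
finger_gap: 0.0208
gripper_force: 105.0
```

Run:
```python
from h import *
p,R0,o=cur(); print(p,o['ft_force'],o['time_s'],o['joint_pos'])
g=np.load('g.npz');print('nose',p+R0@(g['t']+g['R']@[.05,0,.001]),R.from_matrix(R0@g['R']).as_euler('ZYX',degrees=True))
t=snap('top','t3.png');s=snap('scene','s3.png');w=snap('wrist','w11.png')
for c,q in(('top',t),('scene',s),('wrist',w)):
    for y in viewer.regions_of('stone0',c):
        m=y['mask'];rgb=q['color'][m].mean(0); print(c,np.round(y['uv']),round(y['conf'],2),m.sum(),rgb.round(), atz(q,y['uv'],.02)[:2] if c!='wrist' else '')
```

```text
[0.567 0.07  0.242] [-0.441  0.647 -2.502] 28.175 [ 0.308  0.415  1.753 -0.422  1.096  0.428]
nose [0.562 0.096 0.097] [95.833 59.898  0.18 ]
top [348. 177.] 0.67 109 [108.  57.  77.] [ 0.669 -0.114]
top [266. 213.] 0.44 743 [118. 117. 109.] [0.578 0.1  ]
wrist [322.  56.] 0.97 422 [206. 116.  50.] 
wrist [288.  70.] 0.92 375 [226. 219. 194.] 
wrist [322.  34.] 0.84 437 [ 63. 111. 108.] 
wrist [340.  42.] 0.79 258 [ 62. 102.  58.] 
wrist [318. 184.] 0.64 20789 [158. 149. 134.] 
wrist [299.  34.] 0.45 202 [100.  59.  44.]
```

Run:
```python
from h import *
p,R0,o=cur()
w=snap('wrist')
for uv in((322,56),(288,70),(322,34),(340,42),(299,34)):
    a,d=wray(w,uv,p,R0); print([ (a+d*(z-a[2])/d[2])[:2] for z in(.01,.04,.09)])
y=viewer.place_of('scoop_nose','wrist');print(y[:1])
O=p+R0@(np.load('g.npz')['t'])
# exit: pull up & back, then level, then mat
N=np.array([.5624,.08,0])
for pt,z in((60,.15),(30,.16),(0,.17)):
    print(pt,end=' ');delta(*tool(N+[0,0,z],95.5,pt))
M=np.array([.43,-.188,0])
for pt,z in((0,.06),(0,.0055)):
    print(pt,end=' ');delta(*tool(M+[0,0,z]+.03*D(95),95,pt,(0,0,0)))
```

```text
[array([0.57 , 0.113]), array([0.569, 0.12 ]), array([0.567, 0.132])]
[array([0.534, 0.093]), array([0.536, 0.103]), array([0.54 , 0.118])]
[array([0.568, 0.138]), array([0.567, 0.143]), array([0.565, 0.151])]
[array([0.588, 0.131]), array([0.585, 0.137]), array([0.58 , 0.146])]
[array([0.544, 0.136]), array([0.545, 0.141]), array([0.547, 0.15 ])]
[{'uv': [316.5, 99.2], 'conf': 0.61}]
60 dp [ -0.6 -13.4  51.5] dr [-0.15  0.05  0.07]
30 dp [  6.  -81.9  28.8] dr [29.71  2.9   0.09]
0 dp [  10.2 -125.   -23.9] dr [59.58  5.75  0.1 ]
0 dp [-130.4 -313.5 -132.9] dr [59.6   5.49 -0.35]
0 dp [-130.4 -313.5 -187.4] dr [59.6   5.49 -0.35]
```

>>> {"op": "move_arm", "data": {"motion": [{"dp": [0, -2, 20], "dr": [0, 0, 0], "jaw": 15}, {"dp": [0, -10, 52], "dr": [0, 0, 0], "jaw": 15}, {"dp": [2, -35, 60], "dr": [10, 1, 0], "jaw": 15}, {"dp": [4, -60, 50], "dr": [20, 2, 0], "jaw": 15}, {"dp": [5, -85, 40], "dr": [30, 3, 0], "jaw": 15}, {"dp": [0, -110, 25], "dr": [40, 4, 0], "jaw": 15}, {"dp": [-15, -135, 5], "dr": [50, 5, 0], "jaw": 15}, {"dp": [-40, -165, -15], "dr": [59.6, 5.5, -0.3], "jaw": 15}, {"dp": [-75, -215, -20], "dr": [59.6, 5.5, -0.3], "jaw": 15}, {"dp": [-105, -265, -30], "dr": [59.6, 5.5, -0.3], "jaw": 15}]}}

```text
time_s: 29.82
ee_pos: [0.4613, -0.1997, 0.2139]
eef_rot: [-0.239, 0.638, 0.698, 0.221]
ft_force: [1.1, -1.1, -1.8]
finger_gap: 0.0208
gripper_force: 105.1
```

>>> {"op": "move_arm", "data": {"motion": [{"dp": [-20, -35, -20], "dr": [0, 0, 0], "jaw": 15}, {"dp": [-25, -48, -50], "dr": [0, 0, 0], "jaw": 15}, {"dp": [-25, -48, -90], "dr": [0, 0, 0], "jaw": 15}, {"dp": [-25, -48, -120], "dr": [0, 0, 0], "jaw": 15}, {"dp": [-25, -48, -135], "dr": [0, 0, 0], "jaw": 15}, {"dp": [-25, -48, -135], "dr": [0, 0, 0], "jaw": 15}]}}

```text
time_s: 30.58
ee_pos: [0.4374, -0.2453, 0.0785]
eef_rot: [-0.24, 0.638, 0.697, 0.22]
ft_force: [-0.0, 0.5, -2.5]
finger_gap: 0.0209
gripper_force: 105.1
```

Run:
```python
from h import *
p,R0,o=cur(); print(p,o['ft_force'],o['time_s'],o['joint_pos'])
g=np.load('g.npz');print('origin',p+R0@g['t'],R.from_matrix(R0@g['R']).as_euler('ZYX',degrees=True))
M=np.array([.43,-.188,0])
delta(*tool(M+[0,0,.0055]+.03*D(95),95,0,(0,0,0)))
```

```text
[ 0.437 -0.245  0.078] [-0.007  0.521 -2.486] 30.575 [-0.849  0.77   1.726  0.398  1.234 -1.184]
origin [ 0.428 -0.157  0.028] [95.103  0.02  -0.101]
dp [ -0.6  -1.  -22.6] dr [ 0.01  0.1  -0.1 ]
```

>>> {"op": "move_arm", "data": {"motion": [{"dp": [0, 0, -8], "dr": [0, 0, 0], "jaw": 15}, {"dp": [0, 0, -15], "dr": [0, 0, 0], "jaw": 15}, {"dp": [0, 0, -20], "dr": [0, 0, 0], "jaw": 15}, {"dp": [0, 0, -22], "dr": [0, 0, 0], "jaw": 15}, {"dp": [0, 0, -22], "dr": [0, 0, 0], "jaw": 15}]}}

```text
time_s: 31.2
ee_pos: [0.4372, -0.245, 0.0562]
eef_rot: [-0.24, 0.639, 0.697, 0.22]
ft_force: [0.1, -0.4, -2.2]
finger_gap: 0.0209
gripper_force: 105.1
```

>>> {"op": "move_arm", "data": {"motion": [{"dp": [0, 0, -1], "dr": [0, 0, 0], "jaw": 15}, {"dp": [0, 0, -1], "dr": [0, 0, 0], "jaw": 15}]}}

```text
time_s: 31.45
ee_pos: [0.4374, -0.2452, 0.0554]
eef_rot: [-0.24, 0.639, 0.697, 0.22]
ft_force: [0.2, -0.8, 0.1]
finger_gap: 0.0207
gripper_force: 105.5
```

>>> {"op": "move_arm", "data": {"motion": [{"dp": [0, 0, -0.5], "dr": [0, 0, 0], "jaw": 24}, {"dp": [0, 0, -0.5], "dr": [0, 0, 0], "jaw": 40}, {"dp": [0, 0, -0.5], "dr": [0, 0, 0], "jaw": 60}, {"dp": [0, 0, -0.5], "dr": [0, 0, 0], "jaw": 60}, {"dp": [1, -10, 12], "dr": [0, 0, 0], "jaw": 60}, {"dp": [3, -30, 36], "dr": [0, 0, 0], "jaw": 60}, {"dp": [5, -55, 66], "dr": [0, 0, 0], "jaw": 60}, {"dp": [7, -77, 92], "dr": [0, 0, 0], "jaw": 60}, {"dp": [7, -77, 140], "dr": [0, 0, 0], "jaw": 60}, {"dp": [7, -77, 160], "dr": [0, 0, 0], "jaw": 60}]}}

```text
time_s: 32.7
ee_pos: [0.4447, -0.3235, 0.2183]
eef_rot: [-0.238, 0.639, 0.698, 0.22]
ft_force: [0.0, -0.1, -0.1]
finger_gap: 0.06
gripper_force: 0.0
```

>>> {"op": "move_arm", "data": {"motion": [{"dp": [0, 0, 0], "dr": [0, 0, 0], "jaw": 60}, {"dp": [0, 0, 0], "dr": [0, 0, 0], "jaw": 60}, {"dp": [0, 0, 0], "dr": [0, 0, 0], "jaw": 60}]}}

```text
time_s: 33.08
ee_pos: [0.4439, -0.3217, 0.2143]
eef_rot: [-0.241, 0.639, 0.697, 0.22]
ft_force: [-0.3, -0.4, 0.4]
finger_gap: 0.0598
gripper_force: 0.0
```

Run:
```python
from h import *
p,R0,o=cur(); print(p,o['ft_force'],o['time_s'],o['qd'])
t=snap('top');s=snap('scene');w=snap('wrist')
for n in['scoop_nose','scoop_handle','pot_mid','mat','pot']:
    rs=[]
    for c,q in(('top',t),('scene',s),('wrist',w)):
        y=viewer.place_of(n,c)
        if y and y[0]['conf']>.5: rs.append(wray(q,y[0]['uv'],p,R0) if c=='wrist' else ray(q,y[0]['uv']))
    if len(rs)>1: print(n,len(rs),tri(rs))
for c,q in(('top',t),('wrist',w)):
  for y in viewer.regions_of('stone0',c):
    if y['mask'].sum()<600:
        k=ray(q,y['uv']) if c=='top' else wray(q,y['uv'],p,R0)
        print(c,np.round(y['uv']),round(y['conf'],2),q['color'][y['mask']].mean(0).round(),(k[0]+k[1]*(.018-k[0][2])/k[1][2])[:2])
```

```text
[ 0.444 -0.322  0.214] [-0.295 -0.4    0.417] 33.075 [ 0.001  0.001 -0.002  0.     0.002  0.001]
scoop_nose 3 (array([ 0.424, -0.099,  0.004]), np.float64(0.0043658355123604945))
scoop_handle 3 (array([ 0.442, -0.257,  0.078]), np.float64(0.006686702031580487))
pot_mid 3 (array([0.557, 0.127, 0.036]), np.float64(0.009048050172786589))
mat 3 (array([ 0.432, -0.193,  0.003]), np.float64(0.006676091185883295))
pot 3 (array([ 0.559,  0.124, -0.012]), np.float64(0.005911970788145953))
top [247. 221.] 0.6 [36. 67. 65.] [0.559 0.15 ]
top [253. 214.] 0.6 [45. 61. 33.] [0.576 0.135]
top [261. 217.] 0.49 [120.  65.  26.] [0.568 0.113]
top [252. 225.] 0.47 [57. 30. 22.] [0.547 0.137]
top [268. 229.] 0.41 [137. 131. 116.] [0.537 0.095]
wrist [488. 153.] 0.77 [139.  60.  91.] [ 0.68  -0.125]
```

```bash
python3 -c "
from rig import r
print(r.sign_off())"
```

```text
the job is handed in; nothing more can be done
None
```

I scooped five stones, weighed them on the scale and tipped them into the red pot. The plum stone stayed in the tray, and the empty scoop lies back on the green mat. I handed the job in at about 34 s of the 69 s; it gave no verdict back.

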